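# Put the blade-change kit back in its holders

### The job

The blade change on the panel saw is done: put the two spanners and the two steel flanges back in their kit holders, each in the one made to its size. Lay each spanner flat and fully down in its own routed nest, and slide each flange, hub up, down over its own post until it lies flat on the pad. Set the parts down, do not drop or throw them, and let go of everything.

Things in the scene. Friction and masses are not known exactly. Their poses are not given: they have to be found in the camera images.
- spanner_large: Flat steel spanner, the larger of two, lying on its face: 164 mm long, 37 mm wide at the open jaw, 8 mm thick, about 260 g. Origin: centre of its outline, on the underside; y along its length (open jaw at -y, ring end at +y), z up. Round the origin the shank is about 15 to 19 mm wide in x: grip it there, fingers closing along x.
- spanner_small: Flat steel spanner, the smaller of two, lying on its face: 114 mm long, 25 mm wide at the open jaw, 6 mm thick, about 110 g. Origin: centre of its outline, on the underside; y along its length (open jaw at -y, ring end at +y), z up. Round the origin the shank is about 14 to 18 mm wide in x: grip it there, fingers closing along x.
- flange_large: Turned steel blade flange, the larger of two: disc 68 mm across, 8 mm thick, with a round hub 40 mm across rising to 24 mm total height and a 30 mm bore right through. It lies disc down, hub up. Origin: centre of the disc's underside; z up along the bore. Grip it across the hub, fingertips just above the disc. About 300 g.
- flange_small: Turned steel blade flange, the smaller of two: disc 50 mm across, 7 mm thick, with a round hub 30 mm across rising to 21 mm total height and a 22 mm bore right through. It lies disc down, hub up. Origin: centre of the disc's underside; z up along the bore. Grip it across the hub, fingertips just above the disc. About 140 g.
- nest_large: Nest of the larger spanner: fixed plywood block 66 mm (x) by 192 mm (y, its length), rims 18 mm high. Dog-bone pocket, rubber floor 10 mm up: ends 49 mm wide, 176 mm end to end, neck 33 mm; 5 to 6 mm room round it. A 58 mm (y) channel across the middle, floor 9 mm up, open at both sides, takes the fingers. Origin: centre of the underside. The spanner lies centred along y, either way round.
- nest_small: Nest of the smaller spanner: fixed plywood block 54 mm (x) by 142 mm (y, its length), rims 16 mm high. Dog-bone pocket, rubber floor 10 mm up: ends 37 mm wide, 126 mm end to end, neck 28 mm; 5 to 6 mm room round it. A 46 mm (y) channel across the middle, floor 9 mm up, open at both sides, takes the fingers. Origin: centre of the underside. The spanner lies centred along y, either way round.
- post_large: Holder of the larger flange: fixed square plywood block 80 mm wide, 18 mm high, with a black rubber pad 68 mm across (as the disc), top 20 mm up, and on its centre a wooden post 26 mm across at the foot, straight for 8 mm above the pad, then tapering to a 8 mm nose, tip 65 mm up. Origin: centre of the block's underside; z up. The flange slides over the post, hub up, down onto the pad.
- post_small: Holder of the smaller flange: fixed square plywood block 64 mm wide, 18 mm high, with a black rubber pad 50 mm across (as the disc), top 20 mm up, and on its centre a wooden post 18.4 mm across at the foot, straight for 7 mm above the pad, then tapering to a 6 mm nose, tip 56 mm up. Origin: centre of the block's underside; z up. The flange slides over the post, hub up, down onto the pad.

How it is judged:
At the end, for the whole second after the job is handed in: Each spanner flat in its own nest (centre within 10 mm, length within 0.2 rad either way round, underside under 13 mm above the nest's underside); each flange hub up on its own post (within 8 mm, flat, underside under 23 mm above the block's underside); all released and at rest (horizontal distance between spanner_large and nest_large below 0.01 m and z of spanner_large in the frame of nest_large below 0.013 m and angle between the y axis of spanner_large and the y axis of nest_large, either way round below 0.2 rad and angle between each of spanner_large, flange_large, spanner_small, flange_small's own z axis and vertical below 0.06 rad and horizontal distance between flange_large and post_large below 0.008 m and z of flange_large in the frame of post_large below 0.023 m and horizontal distance between spanner_small and nest_small below 0.01 m and z of spanner_small in the frame of nest_small below 0.013 m and angle between the y axis of spanner_small and the y axis of nest_small, either way round below 0.2 rad and horizontal distance between flange_small and post_small below 0.008 m and z of flange_small in the frame of post_small below 0.023 m and linear speed of each of spanner_large, spanner_small, flange_large, flange_small below 0.02 m/s); the robot touches nothing.
It fails at once if the spanner large is dropped or thrown: out of the fingers and moving faster than 0.9 m/s (a fall of about 40 mm) (contact force between the fingers and spanner_large below 0.05 N and linear speed of spanner_large above 0.9 m/s).
It fails at once if the spanner small is dropped or thrown: out of the fingers and moving faster than 0.9 m/s (a fall of about 40 mm) (contact force between the fingers and spanner_small below 0.05 N and linear speed of spanner_small above 0.9 m/s).
It fails at once if the flange large is dropped or thrown: out of the fingers and moving faster than 0.9 m/s (a fall of about 40 mm) (contact force between the fingers and flange_large below 0.05 N and linear speed of flange_large above 0.9 m/s).
It fails at once if the flange small is dropped or thrown: out of the fingers and moving faster than 0.9 m/s (a fall of about 40 mm) (contact force between the fingers and flange_small below 0.05 N and linear speed of flange_small above 0.9 m/s).
It also fails if it takes over 112 s, if anything falls off the work surface, if the arm or the gripper's body presses on something with over 40 N, if the wrist force passes 120 N, or if a joint passes its speed limit or range.

### The arm

A 7-joint arm with a two-finger parallel gripper is mounted at the origin on the work surface; the furniture and walls round the work are solid. World frame = base frame: x ahead of the robot, y to its left, z up, the work surface at z = 0. Lengths are in m, angles in rad, forces in N, time in s.
With the tool pointing down it reaches from about 0.35 to 0.9 m from the base axis. Payload 8.1 kg.
Tool frame: the origin (TCP) lies where the fingers leave the gripper's body, on its centre line; the fingertips stand 66 mm ahead of it and the grasp point (between the pads) lies 47 mm ahead of it; z points along the fingers, y is the line along which they close (so a half turn about z gives the same grasp; the last joint's range is limited). The gripper opens to 92 mm and grips with 3 to 60 N. Pads are 19 mm wide; open, the fingers measure 130 mm over their backs; the gripper's body (75 mm by 190 mm) begins 47 mm behind the grasp point.
Start: joints at [1.03, 0.434, 0.025, 1.573, -0.012, 1.134, -0.075], TCP at [0.265, -0.566, 0.292] pointing down, gripper open.
Joint ranges: [-2.62, 2.62], [-0.44, 2.09], [-1.27, 1.32], [0.08, 2.57], [-1.32, 4.46], [0.12, 2], [-2.74, 2.74]. Speed limits (rad/s): [2.22, 2.22, 3.01, 3.01, 3.14, 3.14, 3.14].

### API

Orientations are given as a rotation vector (axis times angle).
In Python, from cell import arm gives the robot as it stands.
- The arm moves only by the tool send_rows, never from a script. Its argument "motion" is text: rows parted by semicolons, each of 7 numbers parted by spaces: the closure, from 0 (fully open) to 1 (shut), then the shift along the world's x, y, z in m, then the turn, a rotation vector about the world's x, y, z in degrees. A call has 1 to 5 rows; each row shifts and turns the commanded pose from where the row before left it; what a row does not reach is not made up. A row lasts 1/8 s, in which the tool goes at most 62.5 mm and 10.7 degrees, less where a joint would pass 70% of its speed; a pose out of reach is approached as far as the arm can. A call is refused whole if a number of a shift passes 0.0625 or a number of a turn 10.7, either way. A call with a gripper value outside its range is refused whole. The fingers move at their own pace and stop on an object; "force" is the grip in N (left out, the last holds). Time passes only in rows, so rows that do not move let the fingers close. It gives the time, the measured TCP pose, the force, the opening and the grip force at its end, in the units of the state.
- arm.observe(): the state, without advancing time (a new reading comes with each control period).
- arm.get_image(name): name is "side" or "top" or "wrist"; returns (picture, depth): 400x640x3 uint8, blue, green, red; 400x640 float32, m along the optical axis (not along the pixel's ray), 0 where there is no reading.
- arm.camera_model(name): a dict with "fx", "fy", "cx", "cy" (pixels), "view" (4x4, takes a point from world to camera coordinates). Camera axes: x right, y down, z forward; pixel columns grow to the right and rows downward; lengths in m; the calibration is good to about 2 mm. A picture is of the moment at which its call begins: read the wrist's pose just before it. camera_model takes no time and is no camera call; for the wrist camera it gives the pose at the moment of the call.
- arm.sign_off(): hands the job in; it is judged then, once.
The state is a dict: "clock": time; "joints": joint angles; "dq": joint speeds; "joint_efforts": joint torques, N m; "position": TCP position; "ee_rot": TCP orientation; "force": force on the tool from outside, world axes, zero at the start; "ft_torque": the same for the moment, N m; "width": opening from 0.0 (shut) to 1.0 (fully open); "gripper_force": force on a finger pad.
Only numpy, scipy, OpenCV 4.12 (cv2) and the standard library are available. Lean on these libraries where they do the work, as an engineer would, in place of code of your own. Each camera call takes 0.05 s, during which the arm holds its last target. There are 200 camera calls.

## Working session

There is one attempt and no reset: what is moved stays moved. The work goes in short steps, Python scripts to look and compute and a tool call to move; the robot and the scene stay as the last step left them, time stands still between calls to the robot, and variables do not carry over. Pictures are saved under pics/ and viewed, at most 14 in all, crops included, and the job is handed in when it is done.

Besides the shell and the picture viewer there is one more tool, called after ">>>" by a JSON object that holds its "api" and its "payload", one argument or row to a line. send_rows: Moves the arm, as the interface text tells. Its arguments: {"type":"object","properties":{"motion":{"type":"string"},"force":{"type":"number"}},"required":["motion"]}

```bash
mkdir -p pics; ls; python3 - <<'E'
from cell import arm
import cv2,numpy as np
s=arm.observe();print(s['clock'],s['position'],s['ee_rot'],s['width'])
for n in ('top','side'):
    im,d=arm.get_image(n);cv2.imwrite(f'pics/{n}0.png',im);np.save(f'pics/{n}0.npy',d)
    m=arm.camera_model(n);print(n,m['fx'],m['cx'],m['cy'],np.round(m['view'],3).tolist())
E
```

```text
pics
0.0 [ 0.26477196 -0.56569234  0.29144312] [-3.06514927e+00 -6.81827702e-01  7.33686682e-04] 1.0013152903970046
top 485.538770927512 316.577576862943 191.04077946733776 [[-0.017, -1.0, -0.014, 0.063], [-0.986, 0.019, -0.163, 0.548], [0.164, 0.011, -0.986, 1.302], [0.0, 0.0, 0.0, 1.0]]
side 405.64795410976996 316.22410908647464 205.88059879353415 [[0.993, -0.114, 0.016, -0.553], [-0.036, -0.437, -0.899, 0.089], [0.11, 0.892, -0.438, 0.818], [0.0, 0.0, 0.0, 1.0]]
```

View pics/top0.png

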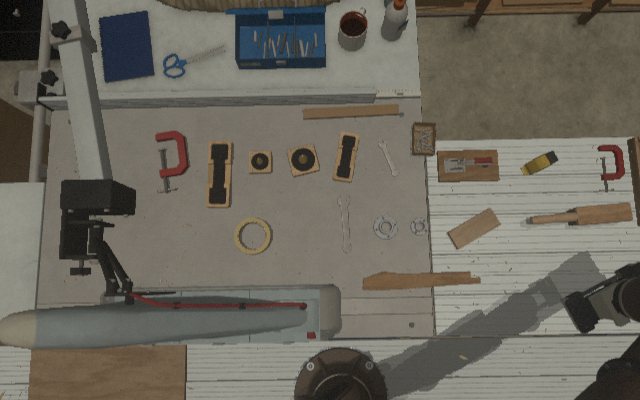

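View pics/side0.png

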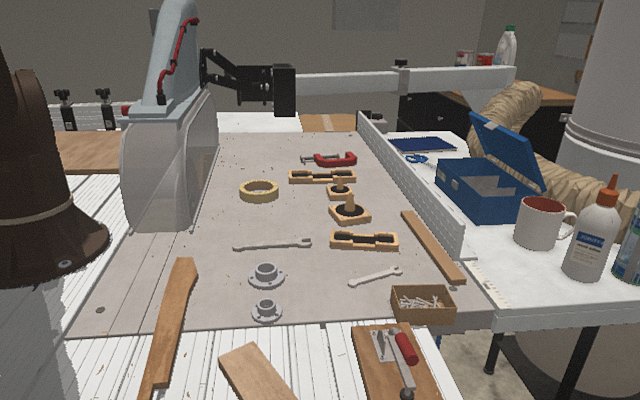

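The top view shows nest_large at (219,174), post_small at (260,161), post_large at (303,160) and nest_small at (346,156). The parts are spanner_small (388,158), spanner_large (346,222), flange_large (386,228) and flange_small (420,227). The side view agrees with this. Next I'll get coarse positions.

```bash
cat > h.py <<'E'
import cv2,numpy as np
from scipy.spatial.transform import Rotation as R
def cast(m,uv,z):
    V=np.array(m['view']);Rm=V[:3,:3];c=-Rm.T@V[:3,3]
    uv=np.atleast_2d(np.array(uv,float))
    d=np.c_[(uv[:,0]-m['cx'])/m['fx'],(uv[:,1]-m['cy'])/m['fy'],np.ones(len(uv))]@Rm
    return c+d*((z-c[2])/d[:,2])[:,None]
def dep(m,d,u,v):
    z=d[v,u];V=np.array(m['view'])
    return V[:3,:3].T@(np.array([(u-m['cx'])/m['fx']*z,(v-m['cy'])/m['fy']*z,z])-V[:3,3])
E
python3 - <<'E'
from h import *
from cell import arm
m=arm.camera_model('top');d=np.load('pics/top0.npy')
for n,u,v,z in [('NL',219,174,.018),('PS',260,161,.02),('PL',303,160,.02),('NS',346,156,.016),('ss',388,158,.006),('sl',346,222,.008),('fl',386,228,.02),('fs',420,227,.02),('tbl',200,260,0),('tbl2',400,190,0),('clamp',165,160,0),('ring',252,236,0)]:
    print(n,cast(m,(u,v),z).round(3),dep(m,d,u,v).round(3))
s=arm.observe();print(R.from_rotvec(s['ee_rot']).as_matrix().round(3))
w=arm.camera_model('wrist');print(w['fx'],w['cx'],w['cy'],np.round(w['view'],3).tolist())
E
```

```text
NL [[0.609 0.331 0.018]] [0.611 0.333 0.009]
PS [[0.644 0.214 0.02 ]] [0.638 0.21  0.046]
PL [[0.644 0.09  0.02 ]] [0.639 0.089 0.045]
NS [[ 0.655 -0.033  0.016]] [ 0.656 -0.033  0.01 ]
ss [[ 0.648 -0.154  0.006]] [ 0.648 -0.154  0.007]
sl [[ 0.465 -0.028  0.008]] [ 0.466 -0.028  0.001]
fl [[ 0.445 -0.138  0.02 ]] [ 0.447 -0.141  0.001]
fs [[ 0.446 -0.233  0.02 ]] [ 0.448 -0.237 -0.   ]
tbl [[0.367 0.385 0.   ]] [ 0.367  0.386 -0.004]
tbl2 [[ 0.555 -0.186  0.   ]] [ 0.556 -0.186 -0.005]
clamp [[0.657 0.493 0.   ]] [0.657 0.493 0.001]
ring [[0.432 0.239 0.   ]] [0.431 0.238 0.004]
[[ 0.906  0.424 -0.001]
 [ 0.424 -0.906  0.001]
 [-0.    -0.001 -1.   ]]
297.0625526009418 318.9492599544264 199.4205895792335 [[0.423, -0.906, -0.002, -0.623], [-0.874, -0.409, 0.264, -0.033], [-0.24, -0.11, -0.965, 0.391], [0.0, 0.0, 0.0, 1.0]]
```

>>> {"api": "send_rows", "payload": {
  "motion": "0 0.0235 0.0566 0 0 0 -2.5;0 0.0235 0.0566 0 0 0 -2.5;0 0.0235 0.0566 0 0 0 -2.5;0 0.0235 0.0566 0 0 0 -2.5;0 0.0235 0.0566 0 0 0 -2.5",
  "force": 40
}}

```text
clock: 0.72
position: [0.3828, -0.2811, 0.2922]
ee_rot: [3.123, 0.342, 0.0]
force: [1.6, -0.3, 0.2]
width: 1.0
gripper_force: 0.0
```

>>> {"api": "send_rows", "payload": {
  "motion": "0 0.0235 0.0566 0 0 0 -2.5;0 0.0235 0.0566 0 0 0 -2.5;0 0.0235 0.0566 0 0 0 -2.5;0 0.0235 0.0566 0 0 0 -2.5;0 0.0235 0.0566 0 0 0 -2.5"
}}

```text
clock: 1.35
position: [0.5003, 0.0017, 0.2922]
ee_rot: [3.141, -0.001, -0.0]
force: [0.8, -0.2, -0.5]
width: 1.0
gripper_force: 0.0
```

>>> {"api": "send_rows", "payload": {
  "motion": "0 0 0 0 0 0 0;0 0 0 0 0 0 0"
}}

```text
clock: 1.6
position: [0.4996, -0.0005, 0.2918]
ee_rot: [3.141, 0.003, -0.002]
force: [-0.1, -0.8, -0.6]
width: 1.001
gripper_force: 0.0
```

```bash
python3 - <<'E'
from h import *
from cell import arm
import json
s=arm.observe();m=arm.camera_model('wrist');im,d=arm.get_image('wrist')
print(s['position'],R.from_rotvec(s['ee_rot']).as_matrix().round(3).tolist(),s['force'])
cv2.imwrite('pics/w1.png',im);np.save('pics/w1.npy',d);json.dump({k:np.array(v).tolist() for k,v in m.items()},open('pics/w1.json','w'))
E
```

```text
[ 0.49955765 -0.00054136  0.29180452] [[1.0, 0.002, -0.001], [0.002, -1.0, -0.001], [-0.001, 0.001, -1.0]] [-0.138201   -0.81664582 -0.55665473]
```

View pics/w1.png

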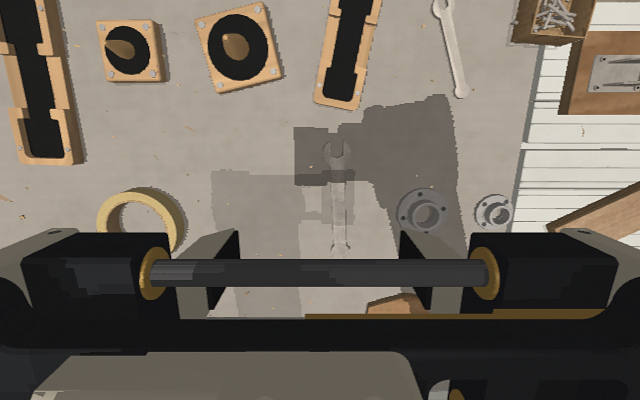

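The wrist view shows post_small (128,50), post_large (237,45), flange_large (425,212) and flange_small (493,212), but the nests and spanners are cut off. I'll take two better-placed views.

>>> {"api": "send_rows", "payload": {
  "motion": "0 0.05 0.045 0.01 0 0 0;0 0.05 0.045 0.01 0 0 0;0 0 0 0 0 0 0;0 0 0 0 0 0 0"
}}

```text
clock: 2.15
position: [0.5915, 0.0806, 0.3101]
ee_rot: [3.14, -0.001, -0.002]
force: [-0.5, 0.1, 0.1]
width: 1.0
gripper_force: 0.0
```

```bash
cat >> h.py <<'E'
import json
def shot(name,tag):
    from cell import arm
    s=arm.observe();m=arm.camera_model(name);im,d=arm.get_image(name)
    cv2.imwrite(f'pics/{tag}.png',im);np.save(f'pics/{tag}.npy',d);json.dump({k:np.array(v).tolist() for k,v in m.items()},open(f'pics/{tag}.json','w'))
    print(s['position'],s['ee_rot'],s['width']);return im,d,m
def load(tag):
    return cv2.imread(f'pics/{tag}.png'),np.load(f'pics/{tag}.npy'),json.load(open(f'pics/{tag}.json'))
E
python3 -c "
from h import *
shot('wrist','w2')"
```

```text
[0.59148623 0.0806232  0.31006555] [ 3.14033081e+00 -1.06039259e-03 -2.00067458e-03] 0.9998855059023997
```

>>> {"api": "send_rows", "payload": {
  "motion": "0 -0.05 -0.05 0 0 0 0;0 -0.05 -0.05 0 0 0 0;0 -0.05 -0.05 0 0 0 0;0 -0.05 -0.06 0 0 0 0;0 0 0 0 0 0 0"
}}

```text
clock: 2.82
position: [0.4148, -0.1029, 0.3108]
ee_rot: [3.139, -0.013, -0.002]
force: [0.3, 0.4, 0.3]
width: 0.999
gripper_force: 0.0
```

>>> {"api": "send_rows", "payload": {
  "motion": "0 0 0 0 0 0 0"
}}

```text
clock: 2.95
position: [0.4185, -0.0988, 0.311]
ee_rot: [3.141, -0.002, 0.001]
force: [0.2, 0.9, -0.8]
width: 1.0
gripper_force: 0.0
```

```bash
python3 -c "
from h import *
shot('wrist','w3')"
```

```text
[ 0.41850925 -0.09875329  0.31099285] [ 3.14130227e+00 -1.93095116e-03  1.37138632e-03] 1.0003075553217922
```

View pics/w2.png

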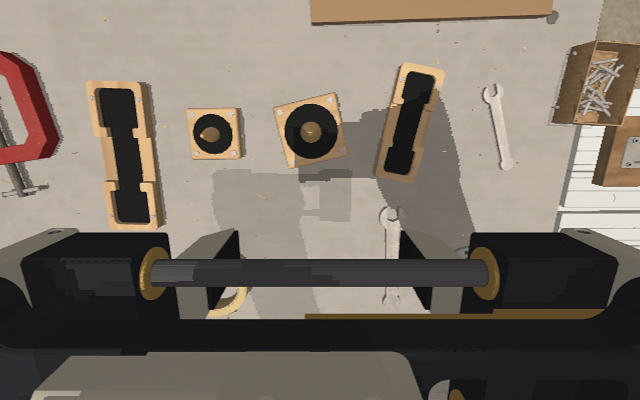

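View pics/w3.png

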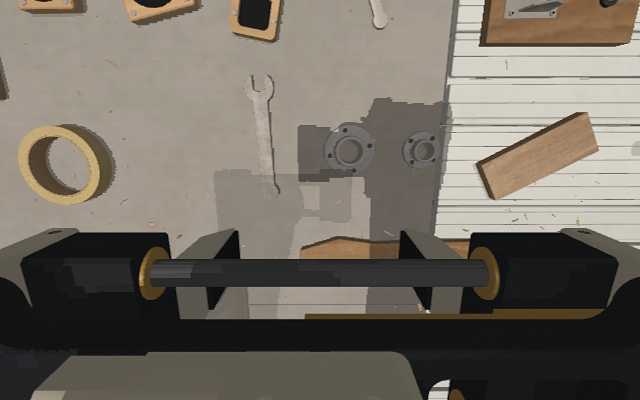

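```bash
cat >> h.py <<'E'
def cloud(tag):
    im,d,m=load(tag);V=np.array(m['view']);v,u=np.nonzero((d>.1)&(d<.7));z=d[v,u]
    P=(np.c_[(u-m['cx'])/m['fx']*z,(v-m['cy'])/m['fy']*z,z]-V[:3,3])@V[:3,:3]
    return P,im[v,u],np.c_[u,v]
def near(P,c,r): return np.hypot(P[:,0]-c[0],P[:,1]-c[1])<r
def rect(Q):
    (c,wh,a)=cv2.minAreaRect(Q[:,:2].astype(np.float32))
    b=cv2.boxPoints((c,wh,a));e=b[1]-b[0];f=b[2]-b[1];l=e if np.hypot(*e)>np.hypot(*f) else f
    return np.round(c,4),np.round(sorted(wh),4),round(np.degrees(np.arctan2(l[1],l[0]))%180,1)
E
python3 - <<'E'
from h import *
for tag,L in {'w2':[('NL',.609,.331,.105,.018,.004),('PS',.644,.214,.05,.018,.004),('PL',.644,.09,.06,.018,.004),('NS',.655,-.033,.08,.016,.004),('ss',.648,-.154,.065,.006,.003)],
 'w3':[('sl',.465,-.028,.09,.008,.003),('fl',.445,-.138,.045,.008,.003),('fs',.446,-.233,.035,.007,.003)]}.items():
    P,C,uv=cloud(tag)
    for n,x,y,r,h,t in L:
        k=near(P,(x,y),r);tb=np.median(P[near(P,(x,y),r)&(P[:,2]<.004)][:,2])
        q=P[k&(abs(P[:,2]-h)<t)]
        print(n,'table',tb.round(4),len(q),np.median(q[:,2]).round(4),*rect(q),'p99',np.percentile(P[k][:,2],99.8).round(3))
E
```

```text
NL table 0.0003 3270 0.0186 [0.617 0.327] [0.1809 0.1928] 130.5 p99 0.022
PS table 0.0003 2322 0.0194 [0.6429 0.2162] [0.0637 0.0638] 0.6 p99 0.055
PL table 0.0004 3600 0.0197 [0.6457 0.0927] [0.0799 0.0799] 103.2 p99 0.315
NS table 0.0005 1818 0.0165 [ 0.6533 -0.0305] [0.0545 0.1423] 169.0 p99 0.282
ss table 0.0006 1029 0.0065 [ 0.6485 -0.1517] [0.0815 0.104 ] 55.6 p99 0.008
sl table 0.0006 2145 0.0087 [ 0.4648 -0.0633] [0.1089 0.162 ] 5.0 p99 0.316
fl table 0.0006 1285 0.0086 [ 0.4488 -0.1369] [0.0666 0.0667] 119.1 p99 0.323
fs table 0.0007 657 0.0076 [ 0.4491 -0.2321] [0.0483 0.0485] 105.4 p99 0.023
```

```bash
cat >> h.py <<'E'
def seg(tag,c,r,lo,hi,min=200):
    P,C,uv=cloud(tag);k=near(P,c,r)&(P[:,2]>lo)&(P[:,2]<hi)
    M=np.zeros((400,640),np.uint8);M[uv[k,1],uv[k,0]]=1
    n,lab,st,_=cv2.connectedComponentsWithStats(M)
    L=lab[uv[:,1],uv[:,0]]
    for i in range(1,n):
        if st[i,4]>=min:
            q=P[k&(L==i)];print('  ',st[i,4],*rect(q),'z',np.median(q[:,2]).round(4),'mean',q[:,:2].mean(0).round(4))
E
python3 - <<'E'
from h import *
print('NL');seg('w2',(.609,.33),.12,.005,.03)
print('ss');seg('w2',(.648,-.154),.07,.003,.012)
print('sl');seg('w3',(.465,-.03),.1,.004,.013)
print('hubs');seg('w3',(.449,-.137),.05,.018,.03,80);seg('w3',(.449,-.232),.04,.016,.03,80)
print('posts');seg('w2',(.6457,.0927),.04,.026,.08,20);seg('w2',(.6429,.2162),.04,.026,.08,20)
E
```

```text
NL
   8202 [0.6099 0.3353] [0.0684 0.1926] 178.2 z 0.0111 mean [0.6159 0.3343]
   1026 [0.6409 0.4345] [0.0206 0.0647] 162.6 z 0.0201 mean [0.6418 0.4342]
   1071 [0.6428 0.2296] [0.0372 0.0639] 1.3 z 0.0195 mean [0.6402 0.2328]
ss
   1012 [ 0.6479 -0.1511] [0.0261 0.1142] 17.0 z 0.0065 mean [ 0.6519 -0.1514]
sl
   1899 [ 0.4616 -0.0217] [0.0358 0.162 ] 0.3 z 0.0087 mean [ 0.4672 -0.0243]
   503 [ 0.4515 -0.1151] [0.0231 0.0599] 172.5 z 0.0087 mean [ 0.4528 -0.1153]
hubs
   360 [ 0.4491 -0.137 ] [0.038  0.0383] 90.3 z 0.0243 mean [ 0.4491 -0.1368]
   247 [ 0.4492 -0.2326] [0.0289 0.0291] 175.9 z 0.0211 mean [ 0.449  -0.2323]
posts
   343 [0.6456 0.0927] [0.0241 0.0247] 89.4 z 0.0446 mean [0.6466 0.0923]
   196 [0.6435 0.2138] [0.0129 0.0173] 6.2 z 0.0387 mean [0.6436 0.2129]
```

```bash
python3 - <<'E'
from h import *
def prof(tag,c,r,lo,hi,L):
    P,C,uv=cloud(tag);k=near(P,c,r)&(P[:,2]>lo)&(P[:,2]<hi);q=P[k]
    M=np.zeros((400,640),np.uint8);M[uv[k,1],uv[k,0]]=1
    n,lab,st,_=cv2.connectedComponentsWithStats(M);i=1+st[1:,4].argmax();q=q[lab[uv[k,1],uv[k,0]]==i]
    xs=np.arange(c[0]-L,c[0]+L,.01);mid=[]
    for x in xs:
        s=q[abs(q[:,0]-x)<.005,1]
        if len(s)>5:
            print(x.round(3),s.min().round(4),s.max().round(4),((s.min()+s.max())/2).round(4),((s.max()-s.min())*1e3).round(1))
            if s.max()-s.min()<.021 and abs(x-c[0])<.035: mid.append((x,(s.min()+s.max())/2))
    a=np.polyfit(*np.array(mid).T,1);print('axis deg',np.degrees(np.arctan(a[0])).round(2),'y at c',np.polyval(a,c[0]).round(4))
    t=np.arctan(a[0]);e=np.array([np.cos(t),np.sin(t)]);f=np.array([-e[1],e[0]])
    l=q[:,:2]@e;w=q[:,:2]@f;print('aligned bbox centre',(e*(l.min()+l.max())/2+f*(w.min()+w.max())/2).round(4),np.ptp(l).round(4),np.ptp(w).round(4))
prof('w3',(.4616,-.0217),.1,.004,.013,.09)
prof('w2',(.6479,-.1511),.07,.003,.012,.065)
P,C,uv=cloud('w2');k=near(P,(.609,.331),.105)&(abs(P[:,2]-.018)<.003)&(abs(P[:,1]-.331)<.05)
q=P[k];print(rect(q))
E
```

```text
0.382 -0.0383 -0.0177 -0.028 20.6
0.392 -0.04 -0.015 -0.0275 25.0
0.402 -0.0396 -0.0168 -0.0282 22.9
0.412 -0.0352 -0.0186 -0.0269 16.6
0.422 -0.0345 -0.018 -0.0262 16.5
0.432 -0.0345 -0.017 -0.0258 17.5
0.442 -0.0339 -0.0165 -0.0252 17.4
0.452 -0.0334 -0.0157 -0.0245 17.8
0.462 -0.0334 -0.015 -0.0242 18.4
0.472 -0.0327 -0.0152 -0.0239 17.5
0.482 -0.0325 -0.0145 -0.0235 18.0
0.492 -0.0319 -0.0136 -0.0228 18.3
0.502 -0.0314 -0.0132 -0.0223 18.2
0.512 -0.0355 -0.0065 -0.021 29.0
0.522 -0.0389 -0.0034 -0.0212 35.4
0.532 -0.0392 -0.0037 -0.0215 35.5
0.542 -0.0364 -0.0059 -0.0212 30.5
axis deg 2.66 y at c -0.0243
aligned bbox centre [ 0.4614 -0.0244] 0.1619 0.036
0.593 -0.1757 -0.1642 -0.1699 11.5
0.603 -0.1783 -0.1605 -0.1694 17.8
0.613 -0.1741 -0.1585 -0.1663 15.7
0.623 -0.1685 -0.155 -0.1617 13.4
0.633 -0.1663 -0.1506 -0.1584 15.7
0.643 -0.1621 -0.1477 -0.1549 14.4
0.653 -0.1599 -0.1437 -0.1518 16.2
0.663 -0.156 -0.1406 -0.1483 15.4
0.673 -0.1518 -0.1364 -0.1441 15.4
0.683 -0.1493 -0.1252 -0.1372 24.1
0.693 -0.1496 -0.1249 -0.1372 24.7
0.703 -0.1492 -0.1267 -0.138 22.5
axis deg 19.17 y at c -0.1532
aligned bbox centre [ 0.6483 -0.1528] 0.114 0.0262
(array([0.61  , 0.3351]), array([0.0682, 0.1925]), np.float32(178.4))
```

Everything measured matches the given sizes. I'll start with spanner_large.

>>> {"api": "send_rows", "payload": {
  "motion": "0.3 0.011 0.0186 -0.045 0 0 2.7;0.3 0.011 0.0186 -0.045 0 0 0;0.3 0.011 0.0186 -0.045 0 0 0;0.3 0.01 0.0186 -0.045 0 0 0;0.3 0 0 0 0 0 0",
  "force": 40
}}

```text
clock: 3.62
position: [0.4612, -0.0212, 0.1279]
ee_rot: [-3.139, -0.083, 0.009]
force: [0.6, 0.5, 0.7]
width: 0.699
gripper_force: 0.0
```

>>> {"api": "send_rows", "payload": {
  "motion": "0.3 0 0 0 0 0 0;0.3 0 0 0 0 0 0"
}}

```text
clock: 3.88
position: [0.463, -0.0242, 0.1322]
ee_rot: [3.14, 0.075, 0.004]
force: [-0.7, -0.4, 0.1]
width: 0.701
gripper_force: 0.0
```

```bash
python3 - <<'E'
from h import *
P,C,uv=cloud('w2')
k=(P[:,0]>.5)&(P[:,0]<.75)&(P[:,1]>.41)&(P[:,1]<.6)&(P[:,2]<.2);print('clamp max z',np.percentile(P[k][:,2],99.5))
E
```

```text
clamp max z 0.022926344901927926
```

>>> {"api": "send_rows", "payload": {
  "motion": "0.3 -0.001 0 -0.025 0 0 0;0.3 0 0 -0.025 0 0 0;0.3 0 0 -0.013 0 0 0;0.3 0 0 0 0 0 0;0.3 0 0 0 0 0 0"
}}

```text
clock: 4.5
position: [0.4618, -0.0237, 0.0685]
ee_rot: [3.141, 0.076, 0.002]
force: [0.9, 0.4, -0.7]
width: 0.697
gripper_force: 0.0
```

>>> {"api": "send_rows", "payload": {
  "motion": "1 0 0 0 0 0 0;1 0 0 0 0 0 0;1 0 0 0 0 0 0;1 0 0 0 0 0 0"
}}

```text
clock: 5.0
position: [0.4613, -0.0235, 0.0677]
ee_rot: [3.141, 0.076, 0.0]
force: [0.3, -0.6, -0.0]
width: 0.313
gripper_force: 0.0
```

>>> {"api": "send_rows", "payload": {
  "motion": "1 0 0 0 0 0 0;1 0 0 0 0 0 0;1 0 0 0 0 0 0"
}}

```text
clock: 5.38
position: [0.4612, -0.0238, 0.0676]
ee_rot: [3.14, 0.076, -0.0]
force: [0.0, -0.7, 0.2]
width: 0.191
gripper_force: 40.0
```

>>> {"api": "send_rows", "payload": {
  "motion": "1 0 0 0.02 0 0 0;1 0 0 0.04 0 0 0;1 0.005 0.03 0.05 0 0 0;1 0.015 0.05 0.02 0 0 -2;1 0.02 0.05 0.005 0 0 -2.4"
}}

```text
clock: 6.0
position: [0.5019, 0.1077, 0.2044]
ee_rot: [-3.141, 0.048, -0.004]
force: [1.2, -0.4, -2.3]
width: 0.185
gripper_force: 40.0
```

>>> {"api": "send_rows", "payload": {
  "motion": "1 0.022 0.046 0 0 0 0;1 0.022 0.046 0 0 0 0;1 0.022 0.046 0 0 0 0;1 0.022 0.046 0 0 0 0;1 0.021 0.0455 0 0 0 0"
}}

```text
clock: 6.62
position: [0.6104, 0.3373, 0.2018]
ee_rot: [3.141, -0.044, -0.002]
force: [1.3, -0.1, -2.2]
width: 0.19
gripper_force: 40.0
```

>>> {"api": "send_rows", "payload": {
  "motion": "1 0 0 -0.04 0 0 0;1 0 0 -0.04 0 0 0;1 0 0 0 0 0 0;1 0 0 0 0 0 0"
}}

```text
clock: 7.12
position: [0.6107, 0.3363, 0.1238]
ee_rot: [-3.141, 0.045, -0.001]
force: [0.4, -0.9, -2.2]
width: 0.187
gripper_force: 40.0
```

```bash
python3 - <<'E'
from h import *
shot('wrist','w4')
P,C,uv=cloud('w4')
# nest rim + spanner by height
k=near(P,(.61,.335),.1)&(abs(P[:,1]-.335)<.045)&(abs(P[:,2]-.018)<.002);print(k.sum(),rect(P[k]))
E
```

```text
[0.61066585 0.33628654 0.12380821] [-3.14053353e+00  4.45294098e-02 -1.17876209e-03] 0.18740056180918124
4101 (array([0.6729, 0.3331]), array([0.0664, 0.0672]), np.float32(178.4))
```

View pics/w4.png

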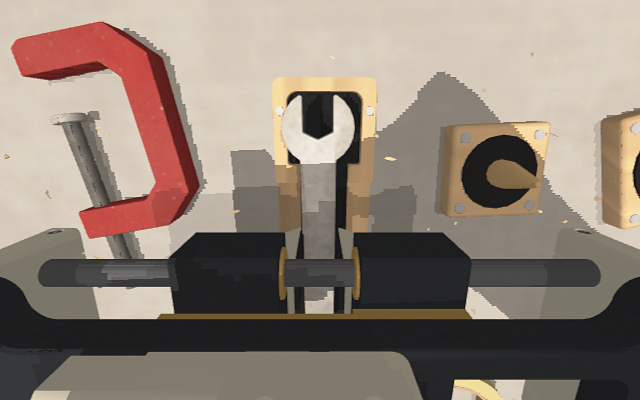

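The spanner hangs straight over nest_large. Jaw (318,128) is centred over the pocket (325,125). I'll measure the held jaw numerically.

```bash
python3 - <<'E'
from h import *
P,C,uv=cloud('w4')
k=(P[:,0]>.66)&(P[:,0]<.72)&(abs(P[:,1]-.335)<.04)&(P[:,2]>.04)&(P[:,2]<.09);q=P[k];print(rect(q),np.median(q[:,2]),q[:,0].max())
print(np.ptp(q[:,1]),(q[:,1].min()+q[:,1].max())/2)
k=(P[:,0]>.6)&(abs(P[:,1]-.335)<.045)&(abs(P[:,2]-.018)<.003);print(P[k][:,0].max())
E
```

```text
(array([0.6762, 0.337 ]), array([0.0328, 0.0364]), np.float32(88.2)) 0.06469545486356279 0.6928970158139542
0.03642354714247298 0.3370404097829795
0.7070721457714428
```

>>> {"api": "send_rows", "payload": {
  "motion": "1 0 -0.002 -0.01 0 0 -1.5;1 0 0 -0.012 0 0 0;1 0 0 -0.012 0 0 0;1 0 0 -0.007 0 0 0;1 0 0 0 0 0 0"
}}

```text
clock: 7.8
position: [0.6098, 0.3338, 0.0806]
ee_rot: [3.14, -0.085, -0.002]
force: [0.5, 0.5, -2.6]
width: 0.189
gripper_force: 40.0
```

>>> {"api": "send_rows", "payload": {
  "motion": "1 0 0 -0.004 0 0 0;1 0 0 -0.001 0 0 0;1 0 0 0 0 0 0"
}}

```text
clock: 8.18
position: [0.6106, 0.3343, 0.0777]
ee_rot: [-3.14, 0.085, -0.002]
force: [-1.8, -1.3, 5.5]
width: 0.189
gripper_force: 40.0
```

>>> {"api": "send_rows", "payload": {
  "motion": "0.65 0 0 0 0 0 0;0.65 0 0 0 0 0 0;0.65 0 0 0 0 0 0"
}}

```text
clock: 8.55
position: [0.6103, 0.3339, 0.0766]
ee_rot: [3.14, -0.086, 0.0]
force: [-0.1, 0.7, 0.3]
width: 0.347
gripper_force: 0.0
```

>>> {"api": "send_rows", "payload": {
  "motion": "0.6 0 0 0.03 0 0 0;0.6 0 0 0.05 0 0 0;0.5 -0.03 0 0.05 0 0 0;0.35 -0.05 0 0.01 0 0 0;0.35 0 0 0 0 0 0"
}}

```text
clock: 9.18
position: [0.5269, 0.3354, 0.2182]
ee_rot: [-3.139, 0.079, 0.0]
force: [1.1, -0.4, -0.9]
width: 0.637
gripper_force: 0.0
```

```bash
python3 - <<'E'
from h import *
shot('wrist','w5')
P,C,uv=cloud('w5')
k=(P[:,0]>.5)&(P[:,0]<.72)&(abs(P[:,1]-.335)<.05)&(P[:,2]<.1)
M=C.max(1).astype(int)-C.min(1)
q=P[k&(M<25)&(C.mean(1)>90)&(P[:,2]>.013)&(P[:,2]<.03)];print(len(q),rect(q),np.percentile(q[:,2],[2,50,98]))
E
```

```text
[0.52687319 0.33536663 0.21823082] [-3.13928920e+00  7.91018841e-02  3.83199622e-04] 0.6368436243279905
1397 (array([0.6045, 0.3356]), array([0.0639, 0.1745]), np.float32(177.7)) [0.01712259 0.01867198 0.02019808]
```

View pics/w5.png

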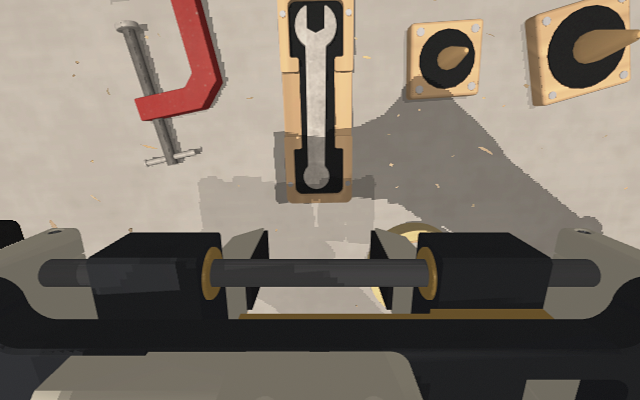

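spanner_large lies in its nest: its shank runs from (316,30) to (316,175), inside the pocket, with its top at 18.7 mm. Next is flange_large.

>>> {"api": "send_rows", "payload": {
  "motion": "0.35 -0.01 -0.0585 0 0 0 3;0.35 -0.01 -0.0585 0 0 0 0;0.35 -0.01 -0.0585 0 0 0 0;0.35 -0.01 -0.0585 0 0 0 0;0.35 -0.01 -0.0585 0 0 0 0"
}}

```text
clock: 9.85
position: [0.4806, 0.0389, 0.2163]
ee_rot: [3.141, -0.005, 0.0]
force: [0.8, -0.2, 0.5]
width: 0.646
gripper_force: 0.0
```

>>> {"api": "send_rows", "payload": {
  "motion": "0.35 -0.01 -0.0585 0 0 0 0;0.35 -0.01 -0.0585 0 0 0 0;0.35 -0.01 -0.0585 0 0 0 0;0.35 0 0 -0.05 0 0 0;0.35 0 0 -0.04 0 0 0"
}}

```text
clock: 10.48
position: [0.4505, -0.1361, 0.1252]
ee_rot: [3.141, -0.009, 0.001]
force: [-0.1, 0.1, -0.6]
width: 0.65
gripper_force: 0.0
```

>>> {"api": "send_rows", "payload": {
  "motion": "0.35 0 0 0 0 0 0;0.35 0 0 0 0 0 0"
}}

```text
clock: 10.72
position: [0.4511, -0.1344, 0.1274]
ee_rot: [3.141, -0.003, 0.001]
force: [0.4, 0.3, 0.6]
width: 0.652
gripper_force: 0.0
```

>>> {"api": "send_rows", "payload": {
  "motion": "0.35 -0.002 -0.0025 -0.02 0 0 0;0.35 0 0 -0.02 0 0 0;0.35 0 0 -0.01 0 0 0;0.35 0 0 0 0 0 0;1 0 0 0 0 0 0"
}}

```text
clock: 11.35
position: [0.4489, -0.1367, 0.0775]
ee_rot: [3.141, -0.003, 0.002]
force: [0.5, 0.2, 0.8]
width: 0.584
gripper_force: 0.0
```

>>> {"api": "send_rows", "payload": {
  "motion": "1 0 0 0 0 0 0;1 0 0 0 0 0 0;1 0 0 0 0 0 0"
}}

```text
clock: 11.72
position: [0.4487, -0.1369, 0.0772]
ee_rot: [3.141, -0.004, 0.002]
force: [-0.7, -0.9, 7.3]
width: 0.422
gripper_force: 40.0
```

>>> {"api": "send_rows", "payload": {
  "motion": "1 0 0 0.02 0 0 0;1 0 0 0.04 0 0 0;1 0.01 0.01 0.04 0 0 0;1 0.035 0.04 0 0 0 0;1 0.035 0.04 0 0 0 0"
}}

```text
clock: 12.35
position: [0.529, -0.0461, 0.1773]
ee_rot: [3.141, -0.006, 0.002]
force: [0.6, -0.6, -2.9]
width: 0.418
gripper_force: 40.0
```

>>> {"api": "send_rows", "payload": {
  "motion": "1 0.035 0.04 0 0 0 0;1 0.035 0.04 0 0 0 0;1 0.035 0.04 0 0 0 0;1 0.012 0.0195 0 0 0 0;1 0 0 0 0 0 0"
}}

```text
clock: 12.98
position: [0.6452, 0.0957, 0.1758]
ee_rot: [-3.14, -0.002, 0.002]
force: [-1.9, -0.7, -2.9]
width: 0.418
gripper_force: 40.0
```

>>> {"api": "send_rows", "payload": {
  "motion": "1 0 0 0 0 0 0;1 0 0 0 0 0 0"
}}

```text
clock: 13.22
position: [0.6448, 0.0914, 0.1766]
ee_rot: [3.141, -0.006, -0.001]
force: [-0.7, -0.2, -3.1]
width: 0.415
gripper_force: 40.0
```

```bash
python3 - <<'E'
from h import *
shot('wrist','w6')
shot('side','s6')
P,C,uv=cloud('w6')
k=near(P,(.6457,.0927),.06)&(abs(P[:,2]-.019)<.003);print('block far edge',k.sum(),rect(P[k]))
for lo,hi in [(.105,.113),(.12,.13),(.09,.13)]:
    k=near(P,(.6457,.0927),.05)&(P[:,2]>lo)&(P[:,2]<hi);q=P[k]
    if len(q)>9:print(lo,len(q),rect(q),np.percentile(q,[1,50,99],axis=0).round(4).tolist())
E
```

```text
[0.64477772 0.09143801 0.17655227] [ 3.14070950e+00 -5.79746330e-03 -9.75481663e-04] 0.414879058791346
[0.64486751 0.0916025  0.17663757] [ 3.14088680e+00 -5.70660067e-03 -6.45810362e-04] 0.4169168998771113
block far edge 3841 (array([0.6464, 0.0926]), array([0.0794, 0.0797]), np.float32(103.3))
0.105 3370 (array([0.6472, 0.0899]), array([0.06  , 0.0671]), np.float32(26.8)) [[0.6132, 0.0626, 0.1056], [0.6649, 0.0932, 0.1078], [0.6783, 0.1234, 0.1124]]
0.12 1554 (array([0.6536, 0.0929]), array([0.0235, 0.0699]), np.float32(90.0)) [[0.6431, 0.0597, 0.1202], [0.656, 0.0933, 0.1237], [0.6648, 0.1261, 0.1296]]
0.09 5568 (array([0.6477, 0.0889]), array([0.0623, 0.0672]), np.float32(26.8)) [[0.6137, 0.0618, 0.1029], [0.6614, 0.0932, 0.1083], [0.6783, 0.1242, 0.1288]]
```

View pics/w6.png

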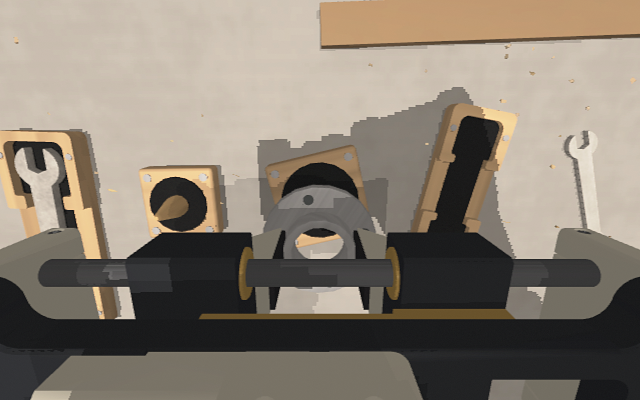

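The flange hangs level over post_large: the bore is at (320,243) and I can see the post through it. I'll fit the disc's rim.

```bash
cat >> h.py <<'E'
from scipy.optimize import least_squares
def disc(tag,c,r,z0,dz=.003):
    P,C,uv=cloud(tag);q=P[near(P,c,r*1.25)&(abs(P[:,2]-z0)<dz)]
    a=np.arctan2(q[:,1]-c[1],q[:,0]-c[0]);rr=np.hypot(q[:,0]-c[0],q[:,1]-c[1]);E=[]
    for i in np.arange(-100,100,4):
        k=abs(np.degrees(a)-i)<2
        if k.sum()>3: E.append(q[k][rr[k].argmax(),:2])
    E=np.array(E)
    f=least_squares(lambda p:np.hypot(E[:,0]-p[0],E[:,1]-p[1])-p[2],[*c,r],loss='soft_l1',f_scale=.001)
    g=least_squares(lambda p:np.hypot(E[:,0]-p[0],E[:,1]-p[1])-r+.0004,[*c],loss='soft_l1',f_scale=.001)
    print(len(E),f.x.round(4),'fixed r',g.x.round(4),np.abs(f.fun).mean().round(5),'z',np.median(q[:,2]).round(4))
E
python3 - <<'E'
from h import *
disc('w6',(.645,.0925),.034,.1078)
seg('w2',(.6457,.0927),.02,.05,.08,5)
P,C,uv=cloud('w2')
k=near(P,(.6457,.0927),.02)&(P[:,2]>.055)&(P[:,2]<.08);print(P[k].mean(0),P[k][:,2].max())
k=near(P,(.6429,.2162),.02)&(P[:,2]>.046)&(P[:,2]<.08);print(P[k].mean(0),P[k][:,2].max())
E
```

```text
40 [0.6454 0.0931 0.0336] fixed r [0.6453 0.0931] 0.00012 z 0.1078
   118 [0.6455 0.0926] [0.0127 0.0137] 0.5 z 0.059 mean [0.6463 0.0924]
[0.64621064 0.0924976  0.06130977] 0.06708023688704429
[0.6432603  0.2147233  0.05158283] 0.057596002174044036
```

>>> {"api": "send_rows", "payload": {
  "motion": "1 0.0005 -0.0005 -0.02 0 0 0;1 0 0 -0.02 0 0 0;1 0 0 -0.015 0 0 0;1 0 0 0 0 0 0"
}}

```text
clock: 13.82
position: [0.645, 0.092, 0.1205]
ee_rot: [3.141, -0.004, -0.003]
force: [-1.0, -0.0, -2.8]
width: 0.416
gripper_force: 40.0
```

>>> {"api": "send_rows", "payload": {
  "motion": "1 0 0 -0.01 0 0 0;1 0 0 -0.008 0 0 0;1 0 0 -0.004 0 0 0;1 0 0 0 0 0 0"
}}

```text
clock: 14.32
position: [0.6456, 0.0924, 0.0993]
ee_rot: [3.141, -0.003, -0.001]
force: [-0.4, 0.3, -2.6]
width: 0.42
gripper_force: 40.0
```

>>> {"api": "send_rows", "payload": {
  "motion": "1 0 0 -0.002 0 0 0;1 0 0 -0.001 0 0 0;1 0 0 0 0 0 0"
}}

```text
clock: 14.7
position: [0.646, 0.0925, 0.0973]
ee_rot: [-3.141, 0.003, -0.001]
force: [-2.2, -0.6, 4.3]
width: 0.418
gripper_force: 40.0
```

>>> {"api": "send_rows", "payload": {
  "motion": "0.4 0 0 0 0 0 0;0.4 0 0 0 0 0 0;0.4 0 0 0 0 0 0"
}}

```text
clock: 15.08
position: [0.6458, 0.0924, 0.0966]
ee_rot: [3.142, -0.003, 0.0]
force: [-0.5, 0.4, -0.4]
width: 0.599
gripper_force: 0.0
```

>>> {"api": "send_rows", "payload": {
  "motion": "0.4 0 0 0.03 0 0 0;0.4 0 0 0.05 0 0 0;0.4 -0.03 0 0.04 0 0 0;0.35 -0.03 -0.03 0 0 0 0;0.35 -0.03 -0.03 0 0 0 0"
}}

```text
clock: 15.7
position: [0.5551, 0.032, 0.2173]
ee_rot: [3.142, -0.002, 0.002]
force: [0.5, -0.8, -0.2]
width: 0.651
gripper_force: 0.0
```

```bash
python3 - <<'E'
from h import *
shot('wrist','w7')
disc('w7',(.646,.0926),.034,.0285)
seg('w7',(.646,.0926),.04,.038,.048,50)
E
```

```text
[0.55508354 0.0320268  0.21725029] [ 3.14157048e+00 -1.99226268e-03  2.29386355e-03] 0.6506831315491821
50 [0.6463 0.0941 0.0333] fixed r [0.6459 0.0941] 0.00021 z 0.0286
   888 [0.6462 0.094 ] [0.0389 0.039 ] 23.2 z 0.0442 mean [0.6467 0.0942]
   181 [0.645  0.0908] [0.0171 0.0198] 155.0 z 0.0429 mean [0.6441 0.088 ]
```

>>> {"api": "send_rows", "payload": {
  "motion": "0.35 -0.025 -0.055 0 0 0 0;0.35 -0.025 -0.055 0 0 0 0;0.35 -0.025 -0.055 0 0 0 0;0.35 -0.025 -0.055 0 0 0 0;0.35 -0.007 -0.045 -0.03 0 0 0"
}}

```text
clock: 16.38
position: [0.4486, -0.2354, 0.1882]
ee_rot: [3.139, -0.006, 0.006]
force: [1.9, -0.8, 0.3]
width: 0.651
gripper_force: 0.0
```

>>> {"api": "send_rows", "payload": {
  "motion": "0.35 0 0 -0.05 0 0 0;0.35 0 0 0 0 0 0;0.35 0 0 0 0 0 0"
}}

```text
clock: 16.75
position: [0.4496, -0.232, 0.1378]
ee_rot: [-3.142, 0.001, -0.001]
force: [-0.0, 0.3, -0.0]
width: 0.648
gripper_force: 0.0
```

>>> {"api": "send_rows", "payload": {
  "motion": "0.35 -0.0005 -0.0005 -0.03 0 0 0;0.35 0 0 -0.02 0 0 0;0.35 0 0 -0.012 0 0 0;0.35 0 0 0 0 0 0;1 0 0 0 0 0 0"
}}

```text
clock: 17.38
position: [0.449, -0.2331, 0.0757]
ee_rot: [3.141, -0.003, 0.002]
force: [-0.0, 0.4, 0.1]
width: 0.586
gripper_force: 0.0
```

>>> {"api": "send_rows", "payload": {
  "motion": "1 0 0 0 0 0 0;1 0 0 0 0 0 0;1 0 0 0 0 0 0;1 0 0 0 0 0 0;1 0 0 0 0 0 0"
}}

```text
clock: 18.0
position: [0.4484, -0.2333, 0.075]
ee_rot: [3.141, -0.004, 0.001]
force: [-0.2, -1.0, 5.9]
width: 0.307
gripper_force: 40.0
```

>>> {"api": "send_rows", "payload": {
  "motion": "1 0 0 0.02 0 0 0;1 0 0 0.04 0 0 0;1 0 0 0.045 0 0 0;1 0.024 0.056 0 0 0 0;1 0.024 0.056 0 0 0 0"
}}

```text
clock: 18.62
position: [0.4967, -0.1205, 0.1802]
ee_rot: [3.141, -0.008, 0.002]
force: [0.6, -0.1, -2.2]
width: 0.309
gripper_force: 40.0
```

>>> {"api": "send_rows", "payload": {
  "motion": "1 0.024 0.056 0 0 0 0;1 0.024 0.056 0 0 0 0;1 0.024 0.056 0 0 0 0;1 0.024 0.056 0 0 0 0;1 0.024 0.056 0 0 0 0"
}}

```text
clock: 19.25
position: [0.6165, 0.1606, 0.1791]
ee_rot: [3.141, -0.004, -0.001]
force: [2.0, 0.1, -0.9]
width: 0.306
gripper_force: 40.0
```

>>> {"api": "send_rows", "payload": {
  "motion": "1 0.026 0.056 0 0 0 0;1 0 0 0 0 0 0;1 0 0 0 0 0 0;1 0 0 0 0 0 0"
}}

```text
clock: 19.75
position: [0.6421, 0.213, 0.1793]
ee_rot: [3.14, -0.006, -0.001]
force: [-0.5, 0.0, -1.1]
width: 0.306
gripper_force: 40.0
```

```bash
python3 - <<'E'
from h import *
shot('wrist','w8')
P,C,uv=cloud('w8')
k=near(P,(.643,.2155),.05)&(abs(P[:,2]-.019)<.003);print('block',k.sum(),rect(P[k]))
k=near(P,(.643,.2155),.03)&(P[:,2]>.09)&(P[:,2]<.13);print(np.histogram(P[k][:,2],np.arange(.09,.131,.004)))
k=near(P,(.643,.2155),.035)&(P[:,2]>.105)&(P[:,2]<.118);print(np.percentile(P[k],[.5,99.5],axis=0))
E
```

```text
[0.64210501 0.21295165 0.17932198] [ 3.14015626e+00 -6.46810867e-03 -1.06149676e-03] 0.30638895595204996
block 2776 (array([0.6504, 0.2166]), array([0.0501, 0.0638]), np.float32(91.1))
(array([   0,    0,    0,    5,  201, 1516,  204,  262,  638,  361]), array([0.09 , 0.094, 0.098, 0.102, 0.106, 0.11 , 0.114, 0.118, 0.122,
       0.126, 0.13 ]))
[[0.63215543 0.19232838 0.10667735]
 [0.66767391 0.23660256 0.11778281]]
```

View pics/w8.png

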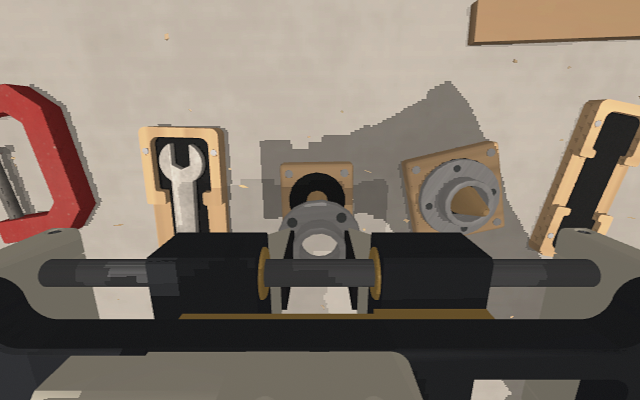

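Both placed parts look seated: spanner (182,180), flange (460,195). The small flange hangs at (320,225). I'll fit its rim.

```bash
python3 - <<'E'
from h import *
disc('w8',(.6425,.2145),.025,.112,.0025)
E
```

```text
36 [0.6434 0.2146 0.0245] fixed r [0.6433 0.2146] 0.00017 z 0.1118
```

>>> {"api": "send_rows", "payload": {
  "motion": "1 0 0.0017 -0.02 0 0 0;1 0 0 -0.02 0 0 0;1 0 0 -0.015 0 0 0;1 0 0 0 0 0 0"
}}

```text
clock: 20.3
position: [0.6412, 0.2161, 0.1224]
ee_rot: [3.14, -0.003, -0.005]
force: [-0.8, -0.1, -1.0]
width: 0.308
gripper_force: 40.0
```

>>> {"api": "send_rows", "payload": {
  "motion": "1 0 0 -0.015 0 0 0;1 0 0 -0.008 0 0 0;1 0 0 -0.004 0 0 0;1 0 0 0 0 0 0"
}}

```text
clock: 20.8
position: [0.6422, 0.2165, 0.0974]
ee_rot: [3.141, -0.003, -0.001]
force: [0.5, -0.6, -1.1]
width: 0.308
gripper_force: 40.0
```

>>> {"api": "send_rows", "payload": {
  "motion": "1 0 0 -0.002 0 0 0;1 0 0 -0.001 0 0 0;1 0 0 0 0 0 0"
}}

```text
clock: 21.18
position: [0.6425, 0.2166, 0.0951]
ee_rot: [-3.142, 0.003, -0.001]
force: [-0.2, -1.1, 2.7]
width: 0.313
gripper_force: 40.0
```

>>> {"api": "send_rows", "payload": {
  "motion": "0.5 0 0 0 0 0 0;0.5 0 0 0 0 0 0;0.5 0 0 0 0 0 0"
}}

```text
clock: 21.55
position: [0.6422, 0.2168, 0.0946]
ee_rot: [-3.141, 0.003, -0.0]
force: [1.1, -0.3, 0.7]
width: 0.494
gripper_force: 0.0
```

>>> {"api": "send_rows", "payload": {
  "motion": "0.5 0 0 0.03 0 0 0;0.5 0 0 0.05 0 0 0;0.5 -0.03 0 0.04 0 0 0;0.5 -0.03 -0.03 0 0 0 0;0.5 -0.03 -0.03 0 0 0 0"
}}

```text
clock: 22.18
position: [0.5515, 0.1564, 0.2153]
ee_rot: [-3.141, 0.002, -0.002]
force: [-0.2, -0.5, 0.2]
width: 0.499
gripper_force: 0.0
```

```bash
python3 - <<'E'
from h import *
shot('wrist','w9')
disc('w9',(.6432,.2164),.025,.0275)
seg('w9',(.6432,.2164),.03,.038,.044,50)
E
```

```text
[0.55147469 0.15636318 0.2152829 ] [-3.14117199e+00  1.82905173e-03 -2.19492006e-03] 0.4987782858989029
50 [0.6435 0.218  0.0242] fixed r [0.643  0.2181] 0.00025 z 0.0276
   498 [0.6432 0.2182] [0.029 0.029] 177.6 z 0.0414 mean [0.6435 0.2181]
   67 [0.6425 0.2151] [0.0102 0.0128] 159.8 z 0.041 mean [0.6418 0.2136]
```

>>> {"api": "send_rows", "payload": {
  "motion": "0.4 0.019 -0.05 0 0 0 4;0.4 0.019 -0.05 0 0 0 4;0.4 0.019 -0.05 0 0 0 4;0.4 0.019 -0.05 0 0 0 4;0.4 0.019 -0.05 0 0 0 3.2"
}}

```text
clock: 22.85
position: [0.6479, -0.0949, 0.2147]
ee_rot: [-3.097, -0.524, -0.001]
force: [1.1, -0.5, 0.0]
width: 0.599
gripper_force: 0.0
```

>>> {"api": "send_rows", "payload": {
  "motion": "0.4 0 -0.059 0 0 0 0;0.4 0 0 -0.04 0 0 0;0.4 0 0 -0.04 0 0 0;0.4 0 0 0 0 0 0;0.4 0 0 0 0 0 0"
}}

```text
clock: 23.48
position: [0.6482, -0.1521, 0.136]
ee_rot: [3.098, 0.521, 0.002]
force: [0.2, 0.2, -0.0]
width: 0.605
gripper_force: 0.0
```

>>> {"api": "send_rows", "payload": {
  "motion": "0.4 0 -0.001 -0.03 0 0 0;0.4 0 0 -0.026 0 0 0;0.4 0 0 -0.012 0 0 0;0.4 0 0 0 0 0 0;1 0 0 0 0 0 0"
}}

```text
clock: 24.1
position: [0.6483, -0.1534, 0.0682]
ee_rot: [3.097, 0.521, 0.003]
force: [0.1, -0.0, -0.3]
width: 0.536
gripper_force: 0.0
```

>>> {"api": "send_rows", "payload": {
  "motion": "1 0 0 0 0 0 0;1 0 0 0 0 0 0;1 0 0 0 0 0 0;1 0 0 0 0 0 0;1 0 0 0 0 0 0"
}}

```text
clock: 24.72
position: [0.6473, -0.1535, 0.0668]
ee_rot: [3.098, 0.52, 0.0]
force: [-0.5, -0.0, 1.5]
width: 0.137
gripper_force: 40.0
```

>>> {"api": "send_rows", "payload": {
  "motion": "1 0 0 0 0 0 0;1 0 0 0 0 0 0"
}}

```text
clock: 24.98
position: [0.6474, -0.1536, 0.0668]
ee_rot: [3.098, 0.52, 0.0]
force: [-0.7, -0.3, 3.3]
width: 0.138
gripper_force: 40.0
```

>>> {"api": "send_rows", "payload": {
  "motion": "1 0 0 0.02 0 0 0;1 0 0 0.035 0 0 0;1 0 0.02 0.015 0 0 -10;1 0.003 0.05 0 0 0 -10;1 0.002 0.053 0 0 0 -10"
}}

```text
clock: 25.6
position: [0.6526, -0.0294, 0.1382]
ee_rot: [-3.126, 0.31, -0.003]
force: [1.2, 0.6, -1.2]
width: 0.138
gripper_force: 40.0
```

>>> {"api": "send_rows", "payload": {
  "motion": "1 0 0 -0.01 0 0 0;1 0 0 0 0 0 0;1 0 0 0 0 0 0"
}}

```text
clock: 25.98
position: [0.6523, -0.0321, 0.1272]
ee_rot: [3.126, -0.301, 0.0]
force: [0.6, -0.5, -0.7]
width: 0.136
gripper_force: 40.0
```

```bash
python3 - <<'E'
from h import *
shot('wrist','w10')
P,C,uv=cloud('w10')
e=np.array([np.cos(np.radians(-11)),np.sin(np.radians(-11))]);f=np.array([-e[1],e[0]])
D=P[:,:2]-np.array([.6533,-.0305]);l=D@e;w=D@f
k=(l>.0)&(l<.09)&(abs(w)<.04)
r=k&(abs(P[:,2]-.016)<.003)&(l>.03);print('rim',r.sum(),rect(P[r]),'l max',l[r].max(),'w mid',(w[r].min()+w[r].max())/2)
s=k&(P[:,2]>.045)&(P[:,2]<.07)&(l>.028);print('sp z',np.median(P[s][:,2]),'lmax',l[s].max())
for a in np.arange(.028,.062,.006):
    t=s&(abs(l-a)<.003)
    if t.sum()>5: print(a.round(3),((w[t].min()+w[t].max())/2).round(4),np.ptp(w[t]).round(4))
E
```

```text
[ 0.65230857 -0.03213318  0.127167  ] [ 3.12640181e+00 -3.01169976e-01  4.78165384e-04] 0.13638468384415253
rim 2335 (array([ 0.703 , -0.0405]), array([0.0414, 0.0542]), np.float32(79.0)) l max 0.07142482908504214 w mid -0.0003241139020090829
sp z 0.06696798549119583 lmax 0.057125258000251575
0.028 -0.0001 0.0123
0.034 0.0001 0.0148
0.04 0.0001 0.0231
0.046 -0.0002 0.0245
0.052 -0.0002 0.0234
0.058 -0.0001 0.0168
```

View pics/w10.png

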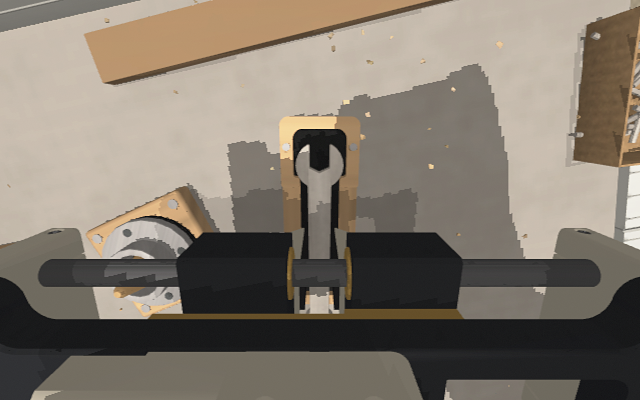

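The spanner is centred over nest_small, with the jaw at (320,165) in the pocket to within 0.5 mm. Lowering it now.

>>> {"api": "send_rows", "payload": {
  "motion": "1 0 0 -0.012 0 0 0;1 0 0 -0.015 0 0 0;1 0 0 -0.012 0 0 0;1 0 0 -0.007 0 0 0;1 0 0 0 0 0 0"
}}

```text
clock: 26.65
position: [0.6519, -0.0303, 0.0798]
ee_rot: [3.127, -0.299, -0.002]
force: [-0.4, -0.1, -1.4]
width: 0.14
gripper_force: 40.0
```

>>> {"api": "send_rows", "payload": {
  "motion": "1 0 0 -0.003 0 0 0;1 0 0 -0.001 0 0 0;1 0 0 0 0 0 0"
}}

```text
clock: 27.02
position: [0.6524, -0.0304, 0.0769]
ee_rot: [3.127, -0.299, 0.001]
force: [0.6, -0.1, -0.8]
width: 0.134
gripper_force: 40.0
```

>>> {"api": "send_rows", "payload": {
  "motion": "0.65 0 0 0 0 0 0;0.65 0 0 0 0 0 0;0.65 0 0 0 0 0 0"
}}

```text
clock: 27.4
position: [0.6523, -0.0304, 0.0767]
ee_rot: [3.127, -0.299, 0.0]
force: [-0.1, -1.3, -1.3]
width: 0.346
gripper_force: 0.0
```

>>> {"api": "send_rows", "payload": {
  "motion": "0.65 0 0 0.03 0 0 0;0.65 0 0 0.05 0 0 0;0.65 0 0 0.05 0 0 0;0.65 -0.05 0.02 0.03 0 0 0;0.65 -0.05 0.03 0.02 0 0 5"
}}

```text
clock: 28.02
position: [0.5517, 0.0194, 0.2582]
ee_rot: [3.137, -0.163, 0.004]
force: [0.0, 1.5, -0.0]
width: 0.352
gripper_force: 0.0
```

>>> {"api": "send_rows", "payload": {
  "motion": "0.65 0 0.05 0.03 0 0 6;0.65 0 0.02 0.03 0 0 0;0.65 0 0 0 0 0 0;0.65 0 0 0 0 0 0"
}}

```text
clock: 28.52
position: [0.552, 0.0889, 0.3161]
ee_rot: [3.141, 0.001, -0.001]
force: [0.4, 0.7, -0.1]
width: 0.35
gripper_force: 0.0
```

```bash
python3 - <<'E'
from h import *
im,d,m=shot('wrist','w11')
P,C,uv=cloud('w11')
for n,c,a,L,W,h in [('NS',(.6533,-.0305),-11,.057,.0245/2,.016),('NL',(.61,.335),-1.7,.081,.018,.018)]:
    e=np.array([np.cos(np.radians(a)),np.sin(np.radians(a))]);f=np.array([-e[1],e[0]]);D=P[:,:2]-c;l=D@e;w=D@f
    k=(abs(l)<L+.004)&(abs(w)<W+.003)&(P[:,2]>h-.002)&(P[:,2]<h+.012)&(C.max(1).astype(int)-C.min(1)<30)
    print(n,k.sum(),l[k].min(),l[k].max(),np.percentile(P[k][:,2],[2,50,98]))
    for s in np.arange(-L+.01,L,.02):
        t=k&(abs(l-s)<.005)
        if t.sum()>4: print('  ',s.round(3),((w[t].min()+w[t].max())/2).round(4),np.median(P[t][:,2]).round(4))
E
```

```text
[0.55203562 0.08888819 0.31612192] [ 3.14085581e+00  1.23346556e-03 -8.60530488e-04] 0.34962860858638783
NS 1037 -0.0579354479752549 0.05634708462403554 [0.01455455 0.01653336 0.01827535]
   -0.047 0.0026 0.0168
   -0.027 0.002 0.0166
   -0.007 0.002 0.0165
   0.013 0.002 0.0166
   0.033 0.0022 0.0164
   0.053 0.0022 0.0164
NL 2085 -0.08122331087796221 0.08192351886605567 [0.01665248 0.01860359 0.0203359 ]
   -0.071 0.0026 0.0187
   -0.051 0.0021 0.0186
   -0.031 0.0021 0.0187
   -0.011 0.0014 0.0186
   0.009 0.001 0.0187
   0.029 0.0004 0.0187
   0.049 -0.0008 0.0185
   0.069 -0.0001 0.0185
```

View pics/w11.png

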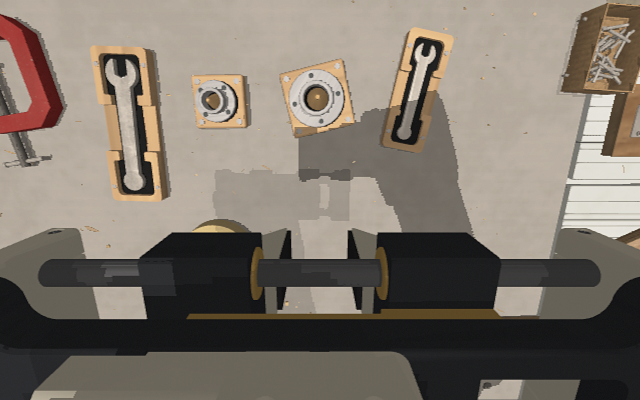

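All four parts are seated flat in their own holders: spanners at (127,125) and (417,90), flanges at (213,101) and (317,97). The arm is clear of them.

```bash
python3 -c "
from cell import arm
print(arm.sign_off())"
```

```text
the job is handed in; nothing more can be done
None
```

I handed the job in at about 28.6 s, with both spanners flat in their own nests, both flanges hub up on their own posts, and the gripper clear; the sign-off gave no verdict, but my last camera checks put every part within the limits.

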